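Fit the access cover over its quarter-turn button and hold it shut

ROBOT

A 6-joint arm with a two-finger parallel gripper is mounted at the origin on a cart in front of the work surface, level with it; the furniture and walls round the work are solid. World frame = base frame: x ahead of the robot, y to its left, z up, the work surface at z = 0. Lengths are in m, angles in rad, forces in N, time in s.
With the tool pointing down it reaches from about 0.325 to 0.875 m from the base axis. Payload 4.4 kg.
Tool frame: the origin (TCP) lies at the very end of the fingers, on their centre line; the grasp point (between the pads) lies 19 mm behind it (env.grip_depth is the z of the grasp point in the tool frame, in m); z points along the fingers, y is the line along which they close (so a half turn about z gives the same grasp; the last joint's range is limited). The gripper opens to 85 mm and grips with 20 to 120 N. Pads are 22 mm wide; open, the fingers measure 114 mm over their backs; the gripper's body (76 mm by 85 mm) begins 54 mm behind the grasp point. The pads swing forward as they close: fully open they stand 13 mm farther back than shut.
Start: joints at [-1.375, 0.207, 1.542, -0, 1.393, -0.15], TCP at [0.195, -0.541, 0.231] pointing down, gripper open.
Joint ranges: [-2.73, 2.73], [-0.86, 2.22], [0.23, 2.46], [-1.11, 4.25], [0.08, 2.63], [-2.82, 2.82]. Speed limits (rad/s): [2.79, 2.79, 3.14, 3.14, 3.14, 3.14].

INTERFACE

Orientations are given as a unit quaternion [w, x, y, z].
In Python, from plant import sensors, vision, env gives the robot as it stands.
- The arm moves only by the tool move_arm, never from a script. Its arguments are lists of equal length, an entry for each row: "linear": the shift along the world's x, y, z in mm, a list of three; "angular": the turn, a rotation vector about the world's x, y, z in degrees, a list of three. A call has 1 to 8 rows; each row is the pose to reach, as a shift and turn from the pose commanded when the call began; what a row does not reach only later rows make up. A row lasts 1/8 s, in which the tool goes at most 62.5 mm and 10.7 degrees, less where a joint would pass 70% of its speed; a pose out of reach is approached as far as the arm can. A call with a gripper value outside its range is refused whole. "jaw" is the opening, from -1 (shut) to 1 (fully open), set as the call begins (left out, the last holds). The fingers move at their own pace and stop on an object; "grip_force" is the grip in N (left out, the last holds). Time passes only in rows, so rows that repeat a pose let the fingers close. It gives the time, the measured TCP pose, the force, the opening and the grip force at its end, in the units of the state.
- sensors.read_state(): the state, without advancing time (a new reading comes with each control period).
- vision.read_camera(name): name is "scene" or "top" or "wrist"; returns a dict with "img" (420x560x3 uint8, red, green, blue), "fx", "fy", "cx", "cy" (pixels), "camera_from_world" (4x4, takes a point from world to camera coordinates). Camera axes: x right, y down, z forward; pixel columns grow to the right and rows downward; lengths in m; the calibration is good to about 2 mm. The wrist camera is an equidistant fisheye: a pixel r from the principal point sees the ray r / f radians off the axis. A picture is of the moment at which its call begins. There is no depth.
- env.job_done(): hands the job in; it is judged then, once.
The state is a dict: "time_s": time; "joint_pos": joint angles; "dq": joint speeds; "joint_efforts": joint torques, N m; "tool_pos": TCP position; "ee_rot": TCP orientation; "ft_force": force on the tool from outside, world axes, zero at the start; "torque": the same for the moment, N m; "gripper_width": finger opening in m; "grasp_force": force on a finger pad.
Only numpy, scipy, OpenCV 4.12 (cv2) and the standard library are available. Lean on these libraries where they do the work, as an engineer would, in place of code of your own. Each camera call takes 0.05 s, during which the arm holds its last target. There are 200 camera calls.

TASK

Turn the brass quarter-turn button on the blue control box until its oval head lines up with the white marks on the frame. Then pick, of the three aluminium covers, the one whose size fits the frame, lower it so that the button comes through its slot, and press it flush against the frame on its springy gasket. Finish while still holding it pressed flush: do not let go, and leave the other covers and things where they are.

Things in the scene. Friction and masses are not known exactly. Their poses are not given: they have to be found in the camera images.
- control_box: Blue enclosure, 116 (x) x 88 (y) x 50 mm tall, fixed in the grey metal tray. Origin: centre of its underside; z up. Its top is a frame: a pocket 88 (x) x 60 (y) mm, 6 mm deep from rim to aluminium ledge. White marks on both long rims, 28 mm to -x of the middle, show the line of the aligned button (along the box's y).
- seat (a point): Centre of the pocket, at the height of the ledge (44 mm above the box's underside, 6 mm below the rim); axes of the box. The origin of the right cover comes here when it is home (same x axis), with the cover's top flush with the rim.
- button_head (a point): Point on the button's vertical axis, which stands at x = -28 mm, y = 0 from seat, 16 mm above the ledge, at half height of the brass oval head. The head is 28 mm long, 8 mm thick, 16 mm high, from 8 to 24 mm above the ledge (2 to 18 mm above the rim), on a neck of 7 mm diameter. It can be gripped from above across its 8 mm.
- turn_button (a joint): Angle of the button in rad, anticlockwise positive seen from above, range -1.6 to 0.9. At 0 the head's length lies along the box's y, in line with the white marks and the slot of a cover lying square in the pocket (about 0.2 off, it jams). Starts between -1.4 and -0.6; turns with light friction (0.04 N m), stays where it is left, no click or stop at 0.
- gasket (a joint): How far the black rubber gasket frame in the pocket is pressed down, in m. At 0 it stands 4 mm above the ledge; it springs back with 2.5 N per mm. At 0.004 the cover on it meets the ledge, i.e. is flush (about 10 N in all). The cover's own weight sinks it only about 0.5 mm.
- cover_small: Aluminium cover 70 (x) x 46 (y) x 6 mm with a black handle, too small for the frame. Slot 12 x 26 mm centred 23 mm to -x of its middle. Handle as on the others. Origin: centre of its underside; z up. Lies on the riser; which cover lies where varies.
- cover_medium: Aluminium cover 84 (x) x 56 (y) x 6 mm, the one that fits the frame (2 mm clearance all round), 0.08 to 0.17 kg. Through slot 14 (x) x 34 (y) mm centred 28 mm to -x of its middle. Black handle bar in its middle, 30 (x) x 12 (y) mm, top 28 mm above the underside; grip it from above across its 12 mm. Origin: centre of its underside; z up.
- cover_large: Aluminium cover 98 (x) x 66 (y) x 6 mm with the same handle, too large for the frame. Slot 16 x 40 mm centred 33 mm to -x of its middle. Origin: centre of its underside; z up.
- riser: Fixed plywood bench step, 120 (x) x 270 (y) mm, top 70 mm above the bench; the three covers lie flat on it side by side, about 90 mm apart along its y, slots towards the robot. Origin: on the bench under its middle.
- glass_cup: Clear glass cup, 56 mm wide, 50 mm tall, near the control box; leave it alone. Origin: centre of its underside.
- bristle_puck: Round black brush pad, 62 mm wide, 25 mm tall, in the metal tray; leave it alone. Origin: centre of its underside.
- hinged_tin: Green flat tin box, 67 x 95 x 23 mm, in front of the riser; leave it alone. Origin: centre of its underside.
- tape_roll: Roll of tan tape, 96 mm wide, 25 mm tall, to the left; leave it alone. Origin: centre of its underside.
- framed_pane: Fixed upright framed pane behind the left end of the riser: 155 mm wide, 15 mm thick, 250 mm tall, running diagonally from far right to near left (from x +60, y -55 mm to x -60, y +55 mm of the origin). An obstacle: carry the arm over or round it. Origin: on the bench under its middle.
- duct_edge (a point): Nearest edge of the mouth of the big grey extractor duct, which is fixed at the back right: from here it fills the space farther back (+x) and to the right (-y), between 170 and 530 mm above the bench. An obstacle for the arm. The black cord that hangs over the benches is light and does not block the arm.

How it is judged:
By the outcome, as a careful person would: the job done as asked, in the order asked, and still so for the second after the job is handed in, while the arm keeps its last pose, push and grip.
It also fails if it takes over 61 s, if anything falls off the work surface, if the arm or the gripper's body presses on something with over 40 N, if the wrist force passes 120 N, or if a joint passes its speed limit or range.

## Working session

There is one attempt and no reset: what is moved stays moved. The work goes in short steps, Python scripts to look and compute and a tool call to move; the robot and the scene stay as the last step left them, time stands still between calls to the robot, and variables do not carry over. Pictures are saved under pics/ and viewed, at most 10 in all, crops included, and the job is handed in when it is done.

Besides the shell and the picture viewer there is one more tool, called after ">>>" as name(argument=value, ...), one argument or row to a line, values as JSON. move_arm: Moves the arm, as the interface text tells. Its arguments: {"type":"object","properties":{"linear":{"type":"array"},"angular":{"type":"array"},"jaw":{"type":"number"},"grip_force":{"type":"number"}},"required":["linear","angular"]}

```bash
ls; mkdir -p pics; cat > h.py <<'E'
import numpy as np, cv2
from plant import sensors, vision, env
def snap(name, fn=None):
    c=vision.read_camera(name)
    if fn: cv2.imwrite('pics/'+fn, c['img'][:,:,::-1])
    return c
def ray(c,u,v,fish=False):
    x,y=(u-c['cx'])/c['fx'],(v-c['cy'])/c['fy']
    if fish:
        r=np.hypot(x,y); s=np.sin(r)/max(r,1e-9); d=np.array([x*s,y*s,np.cos(r)])
    else: d=np.array([x,y,1.])
    M=np.array(c['camera_from_world']); R,t=M[:3,:3],M[:3,3]
    return -R.T@t, R.T@d
def onz(c,u,v,z,fish=False):
    o,d=ray(c,u,v,fish); return o+d*(z-o[2])/d[2]
def proj(c,p,fish=False):
    M=np.array(c['camera_from_world']); q=M[:3,:3]@np.array(p)+M[:3,3]
    if fish:
        r=np.hypot(q[0],q[1]); th=np.arctan2(r,q[2]); q=np.array([q[0]/r*th,q[1]/r*th,1])
    else: q=q/q[2]
    return np.array([c['fx']*q[0]+c['cx'],c['fy']*q[1]+c['cy']])
E
python3 - <<'E'
from h import *
for n in ('scene','top','wrist'):
    c=snap(n,n+'0.png'); print(n,c['fx'],c['fy'],c['cx'],c['cy'],np.round(ray(c,280,210)[0],3),np.round(ray(c,280,210)[1],3))
s=sensors.read_state(); print(s)
E
```

```text
pics
scene 416.4795389838539 416.4795389838539 267.23874409471597 205.99699157056543 [0.29  0.501 1.147] [ 0.159 -0.551 -0.82 ]
top 489.0525036253659 489.0525036253659 276.76080548184905 214.68359183130698 [ 0.26  -0.142  1.426] [ 0.209 -0.015 -0.978]
wrist 325.19226210127806 325.19226210127806 283.4386050720596 206.45400208643812 [ 0.268 -0.513  0.373] [-0.296 -0.093 -0.951]
{'time_s': 0.15, 'joint_pos': array([-1.37446166e+00,  2.07306347e-01,  1.54263522e+00,  1.26960503e-05,
        1.39352355e+00, -1.50489652e-01]), 'dq': array([ 0.00026028,  0.00025986, -0.00614748,  0.0014783 ,  0.00083292,
        0.00031663]), 'joint_efforts': array([ 3.86879046e-04, -3.83515441e+01, -2.92037898e+01, -8.80509992e-05,
        6.70114343e-03,  4.97364411e-06]), 'tool_pos': array([ 0.19533046, -0.54016896,  0.23034144]), 'ee_rot': array([-9.36127778e-04,  9.85001516e-01,  1.72543144e-01, -1.52130214e-05]), 'ft_force': array([ 0.57850177, -1.15348702, -0.7082608 ]), 'torque': array([ 0.01922825, -0.00608039,  0.00442968]), 'grasp_force': 0.0, 'gripper_width': 0.08528449210505357}
```

View pics/top0.png

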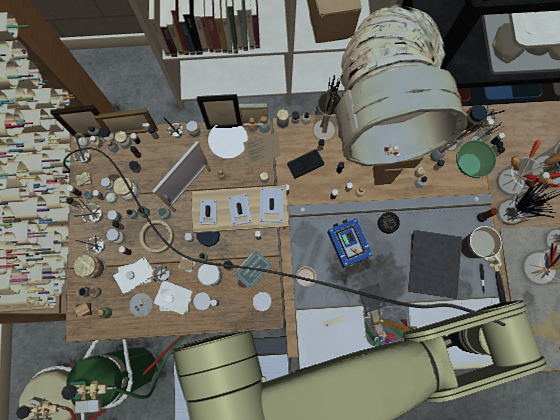

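View pics/scene0.png

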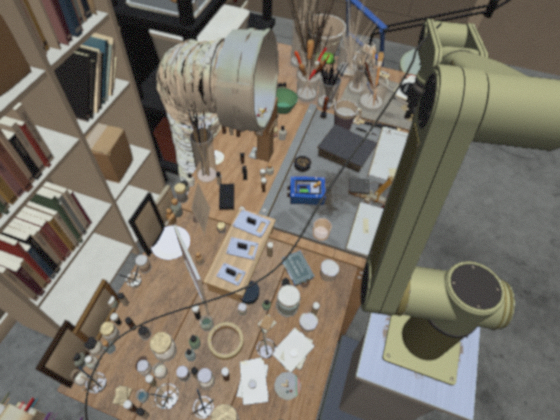

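The top view shows the blue box at (349,242) with the button inside. The covers are on the riser at (208,211), (239,208) and (271,204), and the duct is at the back right. I'll zoom in on that area.

```bash
python3 - <<'E'
from h import *
c=snap('top'); im=c['img'][:,:,::-1].copy()
cv2.imwrite('pics/topcrop.png',cv2.resize(im[175:285,190:390],None,fx=4,fy=4,interpolation=cv2.INTER_CUBIC))
hsv=cv2.cvtColor(im,cv2.COLOR_BGR2HSV)
m=cv2.inRange(hsv,(105,140,60),(125,255,255))
m[:180]=0;m[300:]=0
m=cv2.morphologyEx(m,cv2.MORPH_CLOSE,np.ones((9,9)))
cs,_=cv2.findContours(m,0,2)
for k in cs:
    if cv2.contourArea(k)>200:
        print(cv2.minAreaRect(k)); B=cv2.boxPoints(cv2.minAreaRect(k)); P=np.array([onz(c,*b,.05) for b in B]); print(P.round(4),P.mean(0))
for p in [(208,211),(239,208),(271,204)]: print(onz(c,*p,.076))
E
```

```text
((350.02587890625, 242.0635528564453), (41.1596565246582, 31.349939346313477), 67.83365631103516)
[[ 0.4897 -0.2961  0.05  ]
 [ 0.5188 -0.382   0.05  ]
 [ 0.4068 -0.4153  0.05  ]
 [ 0.3787 -0.3306  0.05  ]] [ 0.44848693 -0.35603724  0.05      ]
[0.55778689 0.03981433 0.076     ]
[ 0.56092356 -0.04798276  0.076     ]
[ 0.56678297 -0.1389477   0.076     ]
```

View pics/topcrop.png

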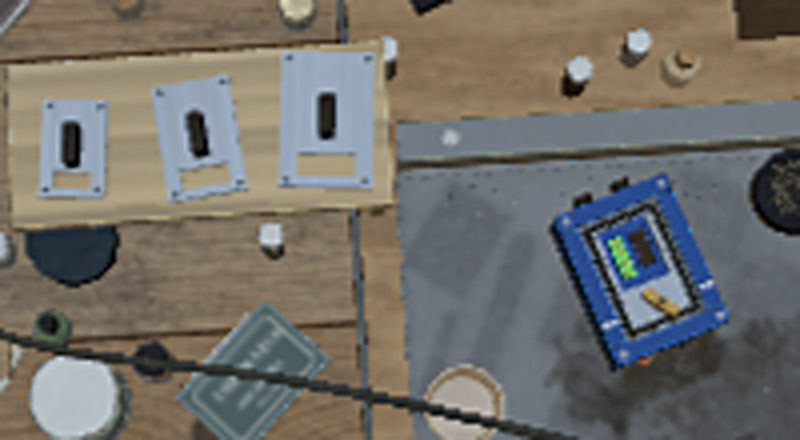

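The cover in the middle is the medium one, at about (0.561, -0.048). The box sits at about (0.448, -0.356) with a yaw of about 17°. The button lies at about 55° world, so its joint angle is about -0.9 rad. Next I'll move above the button for a close look.

>>> move_arm(
  linear=[
    [35,25,-5],
    [75,60,-10],
    [120,95,-15],
    [165,130,-20],
    [205,160,-25],
    [227,177,-30],
    [227,177,-30],
  ],
  angular=[
    [0,0,5],
    [0,0,12],
    [0,0,20],
    [0,0,27],
    [0,0,33],
    [0,0,35],
    [0,0,35],
  ],
)

```text
time_s: 1.08
tool_pos: [0.4234, -0.362, 0.2005]
ee_rot: [-0.001, 0.887, 0.462, -0.0]
ft_force: [-0.3, -1.0, -0.1]
gripper_width: 0.085
grasp_force: 0.0
```

```bash
python3 - <<'E'
from h import *
s=sensors.read_state(); print(s['time_s'],s['tool_pos'],s['ee_rot'],s['ft_force'])
c=snap('wrist','w1.png'); print(proj(c,[.4485,-.356,.05],1), proj(c,[.422,-.364,.06],1))
E
```

```text
1.075 [ 0.4234008  -0.36195631  0.20049632] [-8.15483337e-04  8.86740323e-01  4.62267152e-01 -1.19457542e-04] [-0.31104597 -0.97698376 -0.06327535]
[302.94026815 171.77508614] [284.2405598 197.4741902]
```

View pics/w1.png

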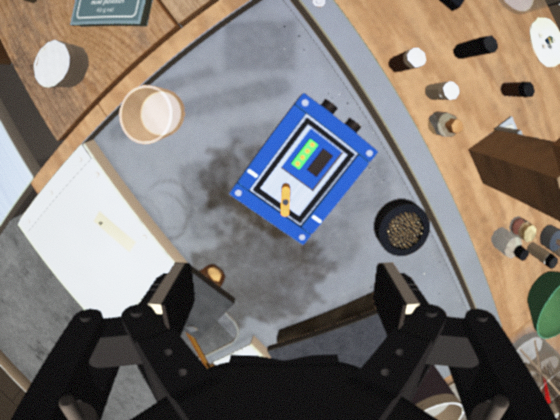

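The wrist view shows the brass head at (285,200), almost upright in the image. The blue frame's corners are near (305,95), (377,152), (303,241) and (232,192), and the white marks are at (253,174) and (316,218).

```bash
cat >> h.py <<'E'
def blue(c,roi):
    im=c['img'][:,:,::-1]; hsv=cv2.cvtColor(np.ascontiguousarray(im),cv2.COLOR_BGR2HSV)
    m=cv2.inRange(hsv,(105,140,60),(125,255,255)); k=np.zeros_like(m); x0,y0,x1,y1=roi; k[y0:y1,x0:x1]=255
    m=cv2.morphologyEx(m&k,cv2.MORPH_OPEN,np.ones((3,3)));
    return m,hsv
def und(c,pts):
    p=(np.array(pts,float)-[c['cx'],c['cy']])/c['fx']; r=np.linalg.norm(p,axis=1,keepdims=True); return p*np.tan(r)/r
def wplane(c,pts,z): return np.array([onz(c,u,v,z,True) for u,v in pts])
E
python3 - <<'E'
from h import *
c=snap('wrist'); m,hsv=blue(c,(200,70,400,270))
cs,_=cv2.findContours(m,0,1); k=max(cs,key=cv2.contourArea)[:,0]
t=snap('top')
for z in (.045,.05,.055):
    P=wplane(c,k,z)[:,:2]*1000; r=cv2.minAreaRect(P.astype(np.float32)); print(z,r)
# brass
b=cv2.inRange(hsv,(10,110,120),(30,255,255)); g=np.zeros_like(b); g[165:235,260:310]=255
cs,_=cv2.findContours(b&g,0,1); kb=max(cs,key=cv2.contourArea)[:,0]
P=wplane(c,kb,.068)[:,:2]*1000; print('brass',len(kb),cv2.minAreaRect(P.astype(np.float32)), cv2.minAreaRect(kb))
w=cv2.inRange(hsv,(0,0,170),(180,80,255))
n,l,st,ce=cv2.connectedComponentsWithStats(w)
for q in ((253,174),(316,218)):
    i=np.argmin(np.hypot(*(ce[1:]-q).T))+1; print('mark',ce[i],st[i,4],wplane(c,[ce[i]],.05)[0])
mb,_=blue(t,(310,200,390,285)); cs,_=cv2.findContours(mb,0,1); kt=max(cs,key=cv2.contourArea)
for z in (.045,.05,.055):
    P=np.array([onz(t,*q[0],z)[:2]*1000 for q in kt]).astype(np.float32); print('top',z,cv2.minAreaRect(P))
E
```

```text
0.045 ((463.883056640625, -351.67718505859375), (86.84921264648438, 89.2309799194336), 18.445314407348633)
0.05 ((463.9356384277344, -350.7967834472656), (85.3930892944336, 87.73492431640625), 18.445350646972656)
0.055 ((463.9882507324219, -349.91644287109375), (83.93698120117188, 86.23888397216797), 18.445331573486328)
brass 42 ((426.9285583496094, -358.9679260253906), (15.380311965942383, 6.12934684753418), 54.92880630493164) ((285.5, 190.5), (17.0, 7.0), 90.0)
mark [252.19565217 171.30434783] 46 [ 0.40971731 -0.33022137  0.05      ]
mark [316.27906977 216.81395349] 43 [ 0.43364179 -0.40105658  0.05      ]
top 0.045 ((436.6728820800781, -322.7674255371094), (14.124981880187988, 22.8986759185791), 86.401123046875)
top 0.05 ((436.0318908691406, -322.11334228515625), (14.073857307434082, 22.815773010253906), 86.40097045898438)
top 0.055 ((435.3909606933594, -321.45928955078125), (14.022729873657227, 22.73287010192871), 86.40084838867188)
```

```bash
python3 - <<'E'
from h import *
c=snap('wrist'); t=snap('top')
def ctr(c,roi,n):
    m,hsv=blue(c,roi); m=cv2.morphologyEx(m,cv2.MORPH_CLOSE,np.ones((n,n)))
    cs,_=cv2.findContours(m,0,1); return max(cs,key=cv2.contourArea)[:,0],hsv
k,hsv=ctr(c,(200,70,400,270),11); kt,_=ctr(t,(310,200,390,285),7)
for z in (.045,.05,.055):
    P=wplane(c,k,z)[:,:2]*1000; print(z,cv2.minAreaRect(P.astype(np.float32)))
    P=np.array([onz(t,*q,z)[:2]*1000 for q in kt]).astype(np.float32); print('top',cv2.minAreaRect(P))
b=cv2.inRange(hsv,(8,80,70),(35,255,255)); g=np.zeros_like(b); g[165:235,260:310]=255
b=cv2.morphologyEx(b&g,cv2.MORPH_CLOSE,np.ones((5,5)))
n,l,st,ce=cv2.connectedComponentsWithStats(b); print(st[1:],ce[1:])
i=1+np.argmax(st[1:,4]); ys,xs=np.where(l==i); 
for z in (.06,.068): print('brass',cv2.minAreaRect((wplane(c,np.c_[xs,ys],z)[:,:2]*1000).astype(np.float32)))
E
```

```text
0.045 ((448.76922607421875, -356.6981506347656), (119.03900146484375, 89.15032196044922), 18.602283477783203)
top ((436.6728820800781, -322.7674255371094), (14.124981880187988, 22.8986759185791), 86.401123046875)
0.05 ((449.06365966796875, -355.7559814453125), (117.04621124267578, 87.65790557861328), 18.60228157043457)
top ((436.0318908691406, -322.11334228515625), (14.073857307434082, 22.815773010253906), 86.40097045898438)
0.055 ((449.35809326171875, -354.8138427734375), (115.05342102050781, 86.16545104980469), 18.602283477783203)
top ((435.3909606933594, -321.45928955078125), (14.022729873657227, 22.73287010192871), 86.40084838867188)
[[280 180  10  33 263]
 [275 226   1   1   1]] [[284.63498099 196.81368821]
 [275.         226.        ]]
brass ((421.2215270996094, -365.95428466796875), (30.137956619262695, 8.25209903717041), 55.131465911865234)
brass ((422.494384765625, -364.1060485839844), (29.288042068481445, 8.019384384155273), 55.13140869140625)
```

Box centre is (0.449, -0.356), yaw 18.6°, rim at about 0.051. The measured size (117 x 88 mm) and mark spacing both agree with the given dimensions. The head is at 55.1°, so it needs about +53.5°. I'll descend to grip it.

>>> move_arm(
  linear=[
    [0,-1,-40],
    [0,-1,-80],
    [0,-1,-110],
    [0,-1,-120],
    [0,-1,-120],
  ],
  angular=[
    [0,0,0],
    [0,0,0],
    [0,0,0],
    [0,0,0],
    [0,0,0],
  ],
  jaw=-0.2,
  grip_force=30,
)

```text
time_s: 1.95
tool_pos: [0.422, -0.3652, 0.0813]
ee_rot: [-0.0, 0.888, 0.46, -0.0]
ft_force: [0.4, -0.2, 0.0]
gripper_width: 0.0341
grasp_force: 0.0
```

```bash
python3 - <<'E'
from h import *
c=snap('wrist','w2.png')
s=sensors.read_state(); print(s['tool_pos'],s['gripper_width'],s['ft_force'])
print(proj(c,s['tool_pos'],1),proj(c,[.4225,-.3645,.06],1))
cv2.imwrite('pics/w2c.png',cv2.resize(np.ascontiguousarray(c['img'][180:380,140:420,::-1]),None,fx=2,fy=2))
E
```

```text
[ 0.42269065 -0.36583556  0.08230549] 0.03421153046188583 [ 0.96132202 -0.79386378 -0.00826777]
[286.24482859 271.17199939] [284.29272809 250.2642039 ]
```

View pics/w2c.png

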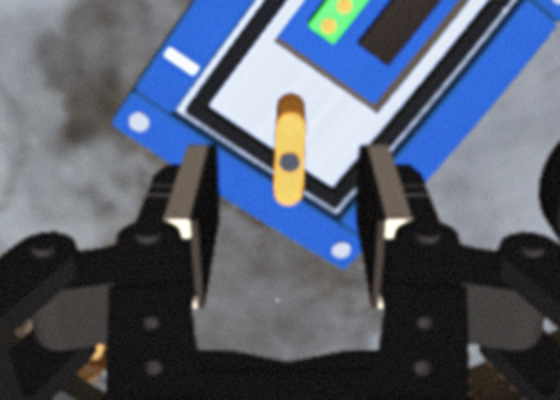

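The view is good: the head lies upright between the pads. The dot on top of the head is at full-image (284.5,260.5), and the midpoint between the pads is at about 285. I'll check the dot's position and then grip.

```bash
python3 - <<'E'
from h import *
c=snap('wrist')
for z in (.067,.069,.071): print(onz(c,284.5,260.5,z,1))
E
```

```text
[ 0.42138913 -0.36789598  0.067     ]
[ 0.42196708 -0.36705723  0.069     ]
[ 0.42254504 -0.36621848  0.071     ]
```

>>> move_arm(
  linear=[
    [0,0,-12],
    [0,0,-20],
    [0,0,-24],
    [0,0,-24],
  ],
  angular=[
    [0,0,0],
    [0,0,0],
    [0,0,0],
    [0,0,0],
  ],
)

```text
time_s: 2.55
tool_pos: [0.4222, -0.3644, 0.0567]
ee_rot: [-0.001, 0.888, 0.461, -0.0]
ft_force: [0.1, -0.3, 0.6]
gripper_width: 0.0345
grasp_force: 0.0
```

>>> move_arm(
  linear=[
    [0,-1,0],
    [0,-1,0],
    [0,-1,0],
    [0,-1,0],
    [0,-1,0],
  ],
  angular=[
    [0,0,0],
    [0,0,0],
    [0,0,0],
    [0,0,0],
    [0,0,0],
  ],
  jaw=-1,
  grip_force=30,
)

```text
time_s: 3.18
tool_pos: [0.4222, -0.3659, 0.0577]
ee_rot: [0.0, 0.888, 0.461, -0.0]
ft_force: [-4.2, 1.1, 5.2]
gripper_width: 0.0069
grasp_force: 31.6
```

The head is gripped with low side forces. Now I'll turn it +53.5°.

>>> move_arm(
  linear=[
    [0,0,0],
    [0,0,0],
    [0,0,0],
    [0,0,0],
    [0,0,0],
    [0,0,0],
    [0,0,0],
    [0,0,0],
  ],
  angular=[
    [0,0,8],
    [0,0,17],
    [0,0,26],
    [0,0,35],
    [0,0,44],
    [0,0,51],
    [0,0,53.5],
    [0,0,53.5],
  ],
)

```text
time_s: 4.18
tool_pos: [0.4221, -0.3659, 0.0576]
ee_rot: [-0.0, 0.585, 0.811, -0.0]
ft_force: [-5.3, 1.1, 4.4]
gripper_width: 0.0076
grasp_force: 31.6
```

>>> move_arm(
  linear=[
    [0,0,0],
    [0,0,0],
    [0,0,0],
    [0,0,20],
    [0,0,60],
    [0,0,110],
    [0,0,145],
    [0,0,145],
  ],
  angular=[
    [0,0,0],
    [0,0,0],
    [0,0,0],
    [0,0,0],
    [0,0,0],
    [0,0,0],
    [0,0,0],
    [0,0,0],
  ],
  jaw=-0.2,
)

```text
time_s: 5.18
tool_pos: [0.4244, -0.3678, 0.2063]
ee_rot: [0.004, 0.585, 0.811, -0.001]
ft_force: [0.2, -0.1, -0.7]
gripper_width: 0.0343
grasp_force: 0.0
```

```bash
cat >> h.py <<'E'
def closeup(c,roi=(180,60,420,300)):
    m,hsv=blue(c,roi); m=cv2.morphologyEx(m,cv2.MORPH_CLOSE,np.ones((11,11)))
    cs,_=cv2.findContours(m,0,1); k=max(cs,key=cv2.contourArea)[:,0]
    for z in (.05,.052): print('box',z,cv2.minAreaRect((wplane(c,k,z)[:,:2]*1000).astype(np.float32)))
    u,v=proj(c,[.4225,-.365,.065],1).astype(int)
    b=cv2.inRange(hsv,(8,80,70),(35,255,255)); g=np.zeros_like(b); g[v-30:v+30,u-30:u+30]=255
    b=cv2.morphologyEx(b&g,cv2.MORPH_CLOSE,np.ones((5,5)))
    n,l,st,ce=cv2.connectedComponentsWithStats(b); i=1+np.argmax(st[1:,4]); ys,xs=np.where(l==i)
    print('brass',st[i],cv2.minAreaRect((wplane(c,np.c_[xs,ys],.069)[:,:2]*1000).astype(np.float32)))
    w=cv2.inRange(hsv,(0,0,170),(180,80,255)); n,l,st,ce=cv2.connectedComponentsWithStats(w); M=[]
    for p in ([.4098,-.3302,.051],[.4337,-.401,.051]):
        q=proj(c,p,1); i=np.argmin(np.hypot(*(ce[1:]-q).T))+1; M.append(wplane(c,[ce[i]],.051)[0]); print('mark',ce[i],st[i,4],M[-1])
    d=M[0]-M[1]; print('yaw',np.degrees(np.arctan2(d[1],d[0])),'mid',(M[0]+M[1])/2,np.linalg.norm(d))
E
python3 - <<'E'
from h import *
c=snap('wrist','w3.png'); closeup(c); print(sensors.read_state()['tool_pos'])
cv2.imwrite('pics/w3c.png',cv2.resize(np.ascontiguousarray(c['img'][80:300,160:420,::-1]),None,fx=2.5,fy=2.5))
E
```

```text
box 0.05 ((449.0346984863281, -354.20147705078125), (117.55658721923828, 90.14018249511719), 18.259883880615234)
box 0.052 ((448.7027282714844, -353.79034423828125), (116.76795196533203, 89.5354995727539), 18.25989532470703)
brass [278 174   7  32 212] ((422.0567321777344, -364.0095520019531), (5.394350051879883, 28.52528190612793), 18.338579177856445)
mark [280.88 146.98] 50 [ 0.41065078 -0.33005719  0.051     ]
mark [281.42857143 224.        ] 42 [ 0.43479662 -0.4013939   0.051     ]
yaw 108.69978769697097 mid [ 0.4227237  -0.36572554  0.051     ] 0.07531233184701572
[ 0.42319858 -0.36647202  0.20368964]
```

View pics/w3c.png

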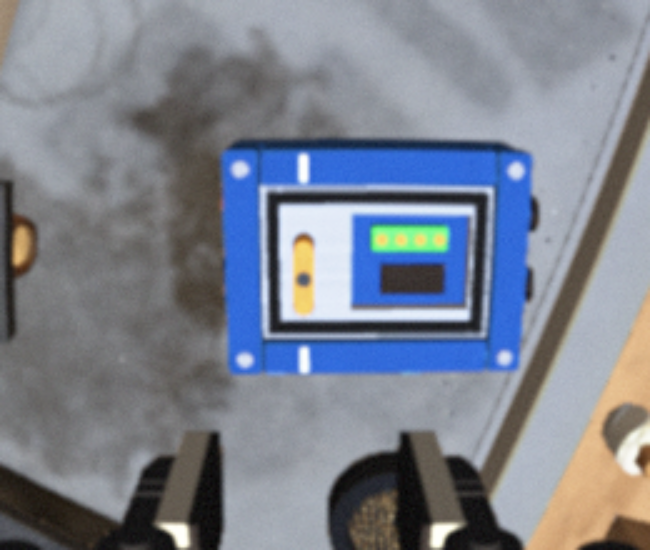

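The head is in line with both white marks: head 18.3°+90°, marks 108.7°. Next I'll estimate the pane and duct positions before going to the covers.

```bash
python3 - <<'E'
from h import *
c=snap('top')
for n,p,z in [('pane topR',(205,143),.25),('pane topL',(152,205),.25),('pane R base',(205,165),0),('duct',(345,155),.17),('duct',(345,155),.25),('ductL',(338,130),.35),('tip',(400,163),.2),('cover',(239,208),.076),('slot',(241,219),.076)]: print(n,onz(c,*p,z).round(3))
E
```

```text
pane topR [0.696 0.018 0.25 ]
pane topL [0.543 0.154 0.25 ]
pane R base [0.718 0.054 0.   ]
duct [ 0.668 -0.346  0.17 ]
duct [ 0.642 -0.333  0.25 ]
ductL [ 0.671 -0.306  0.35 ]
tip [ 0.627 -0.482  0.2  ]
cover [ 0.561 -0.048  0.076]
slot [ 0.529 -0.052  0.076]
```

>>> move_arm(
  linear=[
    [5,10,15],
    [20,40,35],
    [38,85,40],
    [58,135,40],
    [78,185,40],
    [98,235,40],
    [115,275,40],
    [128,300,40],
  ],
  angular=[
    [0,0,5],
    [0,0,14],
    [0,0,24],
    [0,0,34],
    [0,0,44],
    [0,0,54],
    [0,0,64],
    [0,0,73],
  ],
)

```text
time_s: 6.28
tool_pos: [0.5495, -0.0632, 0.2394]
ee_rot: [-0.002, -0.016, 1.0, 0.001]
ft_force: [-0.1, -0.2, 0.7]
gripper_width: 0.0338
grasp_force: 0.0
```

>>> move_arm(
  linear=[
    [8,15,0],
    [10,18,0],
    [10,18,0],
  ],
  angular=[
    [0,0,5],
    [0,0,7],
    [0,0,7],
  ],
  jaw=0,
)

```text
time_s: 6.65
tool_pos: [0.5596, -0.0479, 0.2407]
ee_rot: [-0.001, -0.073, 0.997, 0.0]
ft_force: [0.3, -0.3, 0.3]
gripper_width: 0.0426
grasp_force: 0.0
```

```bash
python3 - <<'E'
from h import *
c=snap('wrist','w4.png'); s=sensors.read_state(); print(s['tool_pos'],s['ee_rot'],s['joint_pos']); print(proj(c,[.561,-.048,.076],1))
E
```

```text
[ 0.55970485 -0.04824825  0.24112802] [-1.07841024e-03 -7.22852511e-02  9.97383408e-01  1.27364150e-04] [-2.39800663e-01  1.72450937e-01  1.56112855e+00 -4.25428573e-04
  1.41014400e+00 -1.95522527e+00]
[281.6824207  188.28080483]
```

View pics/w4.png

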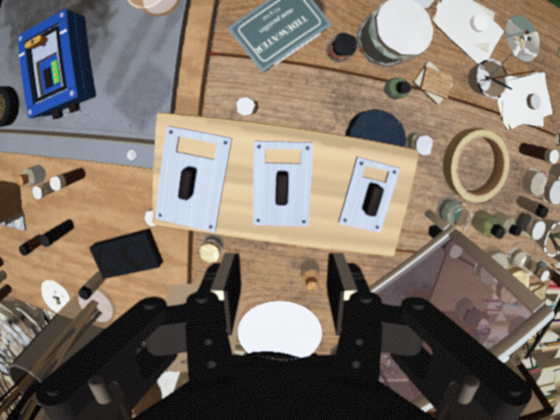

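The middle cover is at (283,183), with its slot at (282,156) and its handle at (282,188). The large cover is on the left and the small one on the right. I'll measure it.

```bash
python3 - <<'E'
from h import *
c=snap('wrist'); hsv=cv2.cvtColor(c['img'],cv2.COLOR_RGB2HSV)
m=cv2.inRange(hsv,(95,15,120),(130,120,255)); g=np.zeros_like(m); g[110:250,145:415]=255
n,l,st,ce=cv2.connectedComponentsWithStats(m&g)
for i in range(1,n):
    if st[i,4]<800: continue
    cs,h=cv2.findContours((l==i).astype(np.uint8),cv2.RETR_CCOMP,1)
    k=max(cs,key=cv2.contourArea)[:,0]
    for q in cs:
        if cv2.contourArea(q)>60:
            z=.076
            r=cv2.minAreaRect((wplane(c,q[:,0],z)[:,:2]*1000).astype(np.float32)); print(i,np.round(r[0],1),np.round(r[1],1),round(r[2],1))
k=cv2.inRange(hsv,(0,0,0),(180,255,70)); g[:]=0; g[160:212,265:300]=255
ys,xs=np.where(k&g)
for z in (.09,.098): print('handle',cv2.minAreaRect((wplane(c,np.c_[xs,ys],z)[:,:2]*1000).astype(np.float32)))
E
```

```text
2 [ 565.1 -139.1] [65.7 97.6] 85.4
2 [ 568.7 -142.6] [17.1 36.4] 85.0
2 [ 532.  -136.3] [42.4 18.6] 85.7
3 [557.2 -48.5] [83.6 55.4] 6.7
3 [560.7 -48. ] [35.6 13.3] 5.4
3 [529.2 -51.8] [16.5 36.4] 8.2
5 [555.2  39.6] [46.1 69.4] 85.5
5 [558.6  43.9] [18.9 35. ] 85.3
5 [532.1  41.3] [28.1 14.6] 85.7
handle ((556.73193359375, -48.69880676269531), (30.715641021728516, 9.421488761901855), 8.29732894897461)
handle ((554.7570190429688, -48.95849609375), (29.879030227661133, 9.16488265991211), 8.297189712524414)
```

The middle cover measures 84 x 55 mm, so it is the medium one. Its centre is (0.557, -0.0485) and its yaw is 7°. I'll descend onto the handle.

>>> move_arm(
  linear=[
    [-2,-1,-40],
    [-2.5,-1,-95],
    [-2.5,-1,-135],
    [-2.5,-1,-150],
    [-2.5,-1,-150],
  ],
  angular=[
    [0,0,-1.3],
    [0,0,-1.3],
    [0,0,-1.3],
    [0,0,-1.3],
    [0,0,-1.3],
  ],
)

```text
time_s: 7.38
tool_pos: [0.5575, -0.0492, 0.0918]
ee_rot: [-0.001, -0.061, 0.998, 0.0]
ft_force: [0.1, -0.8, 0.8]
gripper_width: 0.0428
grasp_force: 0.0
```

```bash
python3 - <<'E'
from h import *
c=snap('wrist'); s=sensors.read_state(); print(s['tool_pos'],s['ft_force'],s['gripper_width'])
cv2.imwrite('pics/w5c.png',cv2.resize(np.ascontiguousarray(c['img'][150:380,130:430,::-1]),None,fx=2,fy=2))
E
```

```text
[ 0.55879965 -0.0493527   0.09335603] [ 0.69292911 -0.09572395 -0.04721313] 0.04296679674531206
```

View pics/w5c.png

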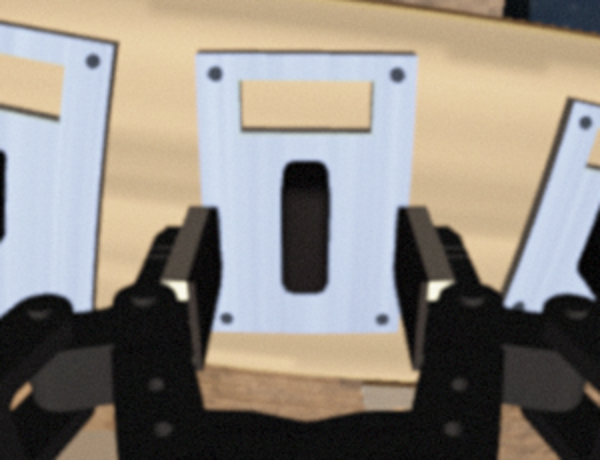

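The handle is centred between the pads, at crop x=306 against a pad midpoint of 307. I'll go down 11 mm and close.

>>> move_arm(
  linear=[
    [0,0,-6],
    [0,0,-11],
    [0,0,-11],
  ],
  angular=[
    [0,0,0],
    [0,0,0],
    [0,0,0],
  ],
)

```text
time_s: 7.8
tool_pos: [0.5578, -0.0487, 0.0813]
ee_rot: [-0.0, -0.062, 0.998, -0.0]
ft_force: [0.1, -0.2, -0.1]
gripper_width: 0.0426
grasp_force: 0.0
```

>>> move_arm(
  linear=[
    [0,0,0],
    [0,0,0],
    [0,0,0],
    [0,0,0],
    [0,0,0],
  ],
  angular=[
    [0,0,0],
    [0,0,0],
    [0,0,0],
    [0,0,0],
    [0,0,0],
  ],
  jaw=-1,
  grip_force=70,
)

```text
time_s: 8.43
tool_pos: [0.5583, -0.0489, 0.0818]
ee_rot: [0.0, -0.062, 0.998, -0.0]
ft_force: [-0.2, -0.2, 4.1]
gripper_width: 0.0102
grasp_force: 71.1
```

The handle is gripped. I'll lift and carry it to above the box.

>>> move_arm(
  linear=[
    [0,0,8],
    [0,0,30],
    [0,0,65],
    [-5,-15,85],
    [-20,-55,90],
    [-38,-105,90],
    [-56,-158,90],
    [-74,-211,90],
  ],
  angular=[
    [0,0,0],
    [0,0,0],
    [0,0,0],
    [0,0,1],
    [0,0,3],
    [0,0,5],
    [0,0,7],
    [0,0,9],
  ],
)

```text
time_s: 9.43
tool_pos: [0.4829, -0.261, 0.1712]
ee_rot: [-0.0, -0.141, 0.99, 0.0]
ft_force: [1.0, -0.5, -0.6]
gripper_width: 0.0101
grasp_force: 70.6
```

>>> move_arm(
  linear=[
    [-16,-46,0],
    [-27,-78,0],
    [-33,-94,0],
    [-35,-98,0],
    [-35,-98,0],
    [-35,-98,0],
  ],
  angular=[
    [0,0,1],
    [0,0,2],
    [0,0,2.5],
    [0,0,2.5],
    [0,0,2.5],
    [0,0,2.5],
  ],
)

```text
time_s: 10.18
tool_pos: [0.4494, -0.3565, 0.1712]
ee_rot: [-0.0, -0.162, 0.987, 0.0]
ft_force: [0.5, 0.8, -0.8]
gripper_width: 0.0104
grasp_force: 70.5
```

```bash
python3 - <<'E'
from h import *
c=snap('wrist'); s=sensors.read_state(); print(s['tool_pos'],s['ee_rot'],s['ft_force'],s['gripper_width'],s['joint_pos'])
cv2.imwrite('pics/w6c.png',cv2.resize(np.ascontiguousarray(c['img'][60:380,80:480,::-1]),None,fx=2,fy=1.8))
E
```

```text
[ 0.44942316 -0.35655808  0.17124533] [ 4.30567688e-06 -1.62151965e-01  9.86765773e-01  2.20763860e-04] [ 0.26973719  0.29470209 -1.09151144] 0.010138409071236329 [-8.21652010e-01  2.59156157e-01  1.60657801e+00  2.62771864e-04
  1.27622153e+00 -2.71826686e+00]
```

View pics/w6c.png

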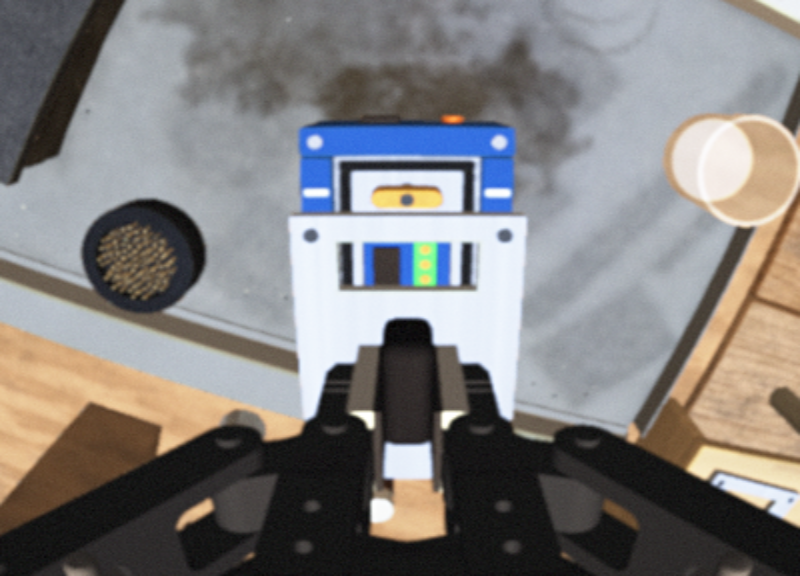

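The cover is held square: its front edge is at crop row 215, its slot spans (338–478, 241–290), and the aligned button is at (407,196) beyond it. I'll measure the cover in the tool frame from its edges.

```bash
cat > m.py <<'E'
from h import *
c=snap('wrist'); s=sensors.read_state(); T=s['tool_pos']; g=cv2.cvtColor(c['img'],cv2.COLOR_RGB2GRAY)
hsv=cv2.cvtColor(c['img'],cv2.COLOR_RGB2HSV)
yaw=np.radians(18.6); ex=np.array([np.cos(yaw),np.sin(yaw)]); ey=np.array([-ex[1],ex[0]])
def loc(u,v,z): d=onz(c,u,v,z,1)[:2]-T[:2]; return np.round([d@ex*1000,d@ey*1000],1)
def edge(vals,i0,lo,hi,sgn):  # strongest gradient, subpixel
    d=sgn*np.gradient(cv2.GaussianBlur(vals.astype(float).reshape(1,-1),(5,1),1).ravel()); i=lo+np.argmax(d[lo:hi]); a=d[i-1:i+2]
    return i+0.5*(a[0]-a[2])/(a[0]-2*a[1]+a[2])
sat=hsv[:,:,1].astype(float)
zt=T[2]-.0055
# front edge at columns left/right; over blue box => saturation falls
for u in (242,250,320,328):
    r=edge(-sat[:,u-1:u+2].mean(1),0,165,190,1); print('front',u,r.round(1),loc(u,r,zt))
for v in (187,200,230,250):
    l=edge(g[v-1:v+2].mean(0),0,215,240,1); r=edge(-g[v-1:v+2].mean(0).astype(float),0,330,355,1); print('sides',v,l.round(1),r.round(1),loc(l,v,zt),loc(r,v,zt))
for u in (263,272,280,287,300):
    a=edge(sat[:,u-1:u+2].mean(1),0,188,200,1); b=edge(g[:,u-1:u+2].mean(1),0,214,228,1); print('slot',u,a.round(1),b.round(1),loc(u,a,zt),loc(u,b,zt))
for v in (205,212):
    l=edge(-g[v-1:v+2].mean(0).astype(float),0,242,256,1); r=edge(g[v-1:v+2].mean(0),0,312,326,1); print('slotside',v,loc(l,v,zt),loc(r,v,zt))
# marks and head
w=cv2.inRange(hsv,(0,0,170),(180,80,255)); n,l,st,ce=cv2.connectedComponentsWithStats(w); M=[]
for q in ((238,166.7),(328.5,166.7)):
    i=np.argmin(np.hypot(*(ce[1:]-q).T))+1; M.append(onz(c,*ce[i],.051,1)); print('mark',ce[i],st[i,4],M[-1].round(4))
d=M[1]-M[0]; print('boxyaw',np.degrees(np.arctan2(-d[0],d[1])),(M[0]+M[1])/2,np.linalg.norm(d))
print('T',T,'toolyaw',2*np.degrees(np.arctan2(s['ee_rot'][2],s['ee_rot'][1]))%360)
E
python3 m.py
```

```text
front 242 177.3 [-43.8 -18.2]
front 250 176.0 [-44.4 -14.4]
front 320 177.1 [-43.9  18.2]
front 328 177.4 [-43.8  22. ]
sides 187 223.9 343.0 [-39.2 -27. ] [-39.2  29.4]
sides 200 224.7 342.1 [-32.7 -27. ] [-32.8  29.3]
sides 230 226.6 340.3 [-17.3 -26.9] [-17.4  29.3]
sides 250 228.0 338.9 [ -6.4 -26.9] [-6.5 29.3]
slot 263 194.4 221.0 [-35.5  -8.5] [-22.1  -8.7]
slot 272 194.2 220.9 [-35.6  -4.2] [-22.2  -4.4]
slot 280 194.3 220.9 [-35.5  -0.5] [-22.2  -0.5]
slot 287 194.3 221.2 [-35.5   2.8] [-22.1   2.9]
slot 300 194.4 221.0 [-35.5   9. ] [-22.1   9.2]
slotside 205 [-30.2 -15. ] [-30.3  16.4]
slotside 212 [-26.7 -14.5] [-26.8  16.4]
mark [238.23728814 166.79661017] 59 [ 0.4347 -0.3996  0.051 ]
mark [328.81967213 166.93442623] 61 [ 0.4109 -0.3288  0.051 ]
boxyaw 18.59684224931021 [ 0.42280795 -0.36421745  0.051     ] 0.07470378709784511
T [ 0.44937533 -0.3567139   0.17126778] toolyaw 198.65420095004757
```

The cover's offset relative to the marks is within about 1 mm, and the yaws match (198.65° against 18.6°). I'll lower to just above the button and look again.

>>> move_arm(
  linear=[
    [0.5,0.5,-15],
    [0.5,0.5,-45],
    [0.5,0.5,-70],
    [0.5,0.5,-80],
    [0.5,0.5,-80],
    [0.5,0.5,-80],
  ],
  angular=[
    [0,0,0],
    [0,0,0],
    [0,0,0],
    [0,0,0],
    [0,0,0],
    [0,0,0],
  ],
)

```text
time_s: 11.02
tool_pos: [0.4501, -0.358, 0.0923]
ee_rot: [0.001, -0.161, 0.987, -0.001]
ft_force: [0.7, 0.3, -0.4]
gripper_width: 0.0097
grasp_force: 70.5
```

```bash
python3 m.py | grep -E "slot|side|mark|box|T"; python3 - <<'E'
from h import *
c=snap('wrist'); s=sensors.read_state(); print(s['ft_force'])
cv2.imwrite('pics/w7c.png',cv2.resize(np.ascontiguousarray(c['img'][120:260,190:380,::-1]),None,fx=4,fy=4))
E
```

```text
sides 187 224.2 342.9 [-39.4 -26.8] [-39.4  29.4]
sides 200 224.7 342.3 [-33.  -26.8] [-33.   29.4]
sides 230 226.5 340.4 [-17.6 -26.9] [-17.6  29.4]
sides 250 227.9 339.1 [ -6.7 -26.8] [-6.7 29.4]
slot 263 194.4 221.1 [-35.7  -8.4] [-22.3  -8.6]
slot 272 194.5 221.1 [-35.7  -4.1] [-22.3  -4.3]
slot 280 194.5 221.1 [-35.7  -0.4] [-22.3  -0.4]
slot 287 193.9 221.1 [-36.    2.9] [-22.4   3. ]
slot 300 194.5 221.1 [-35.7   9.1] [-22.3   9.3]
slotside 205 [-30.5 -16. ] [-30.5  18.6]
slotside 212 [-27.  -15.9] [-27.   18.6]
mark [220.40243902 151.68292683] 82 [ 0.4127 -0.4076  0.051 ]
mark [351.32926829 151.70731707] 82 [ 0.3887 -0.3363  0.051 ]
boxyaw 18.656485543097418 [ 0.40070352 -0.37198301  0.051     ] 0.07528495070092998
T [ 0.45023186 -0.35808205  0.09259774] toolyaw 198.57232294682012
[ 0.69524434 -0.08612362 -0.14205298]
```

View pics/w7c.png

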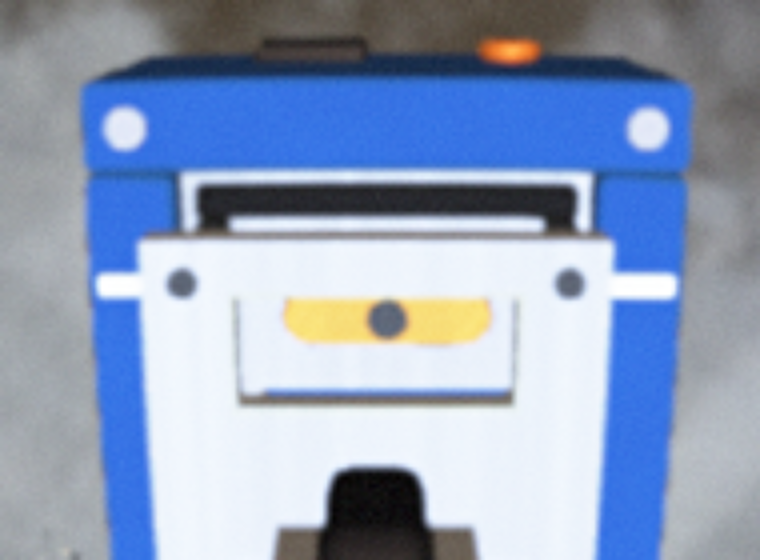

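```bash
cat > n.py <<'E'
import sys
exec(open('m.py').read().split('# front edge')[0])
U=lambda x,y:(190+x/4-.375,120+y/4-.375)
for z in (.069,.071): print('dot',z,loc(*U(388,319),z), 'ends',loc(*U(284,319),z),loc(*U(491,319),z))
for z in (.05,.052): print('markL',z,loc(*U(117,286),z),'markR',loc(*U(645,285.5),z), 'rim corners',loc(*U(85,85),z),loc(*U(690,85),z))
print('slot',loc(*U(376,297),zt),loc(*U(376,404),zt),loc(*U(236,350),zt),loc(*U(516,350),zt))
print('sidesmid',(loc(224.5,200,zt)+loc(342.3,200,zt))/2, zt)
E
python3 n.py
```

```text
dot 0.069 [-27.8   2.6] ends [-27.8 -11.2] [-27.8  16.4]
dot 0.071 [-28.4   2.6] ends [-28.4 -11.1] [-28.4  16.2]
markL 0.05 [-27.4 -37.6] markR [-27.5  41.1] rim corners [-57.5 -41. ] [-57.7  46.4]
markL 0.052 [-27.9 -37.2] markR [-28.   40.7] rim corners [-57.7 -40.5] [-57.9  45.9]
slot [-35.8   1.1] [-22.3   1.1] [-29.2 -15.7] [-29.2  17.8]
sidesmid [-32.8    0.95] 0.08702931401327935
```

The cover needs to move about 1.2 mm along box x and 1.5 mm along box y. I'll correct that and lower until the head just enters the slot.

>>> move_arm(
  linear=[
    [0.7,1.8,0],
    [0.7,1.8,-5],
    [0.7,1.8,-10],
    [0.7,1.8,-15],
    [0.7,1.8,-18],
    [0.7,1.8,-18],
  ],
  angular=[
    [0,0,0],
    [0,0,0],
    [0,0,0],
    [0,0,0],
    [0,0,0],
    [0,0,0],
  ],
)

```text
time_s: 11.92
tool_pos: [0.4499, -0.3552, 0.0728]
ee_rot: [-0.0, -0.161, 0.987, 0.0]
ft_force: [-0.4, 0.0, -1.8]
gripper_width: 0.0104
grasp_force: 70.5
```

```bash
python3 - <<'E'
from h import *
c=snap('wrist'); s=sensors.read_state(); print(s['tool_pos'],s['ft_force'],s['torque'])
cv2.imwrite('pics/w8c.png',cv2.resize(np.ascontiguousarray(c['img'][120:260,190:380,::-1]),None,fx=4,fy=4))
E
```

```text
[ 0.45004883 -0.35542374  0.07307735] [ 0.35765723  0.297809   -0.82672736] [-0.00932084  0.00419028  0.00416458]
```

View pics/w8c.png

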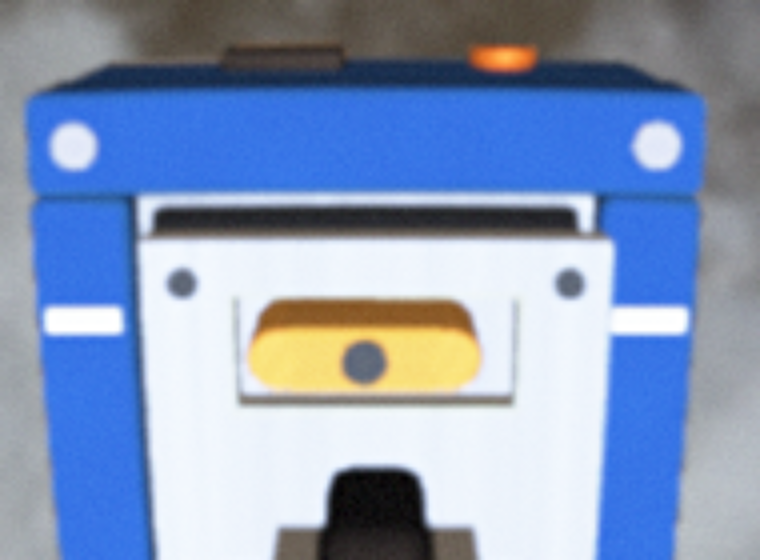

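The head has entered the slot. The slot's midline is at 376 px and the head's at 365 px, so the cover is about 1.3 mm too far towards +y. I'll compute the exact correction.

```bash
python3 - <<'E'
exec(open('m.py').read().split('# front edge')[0])
U=lambda x,y:(190+x/4-.375,120+y/4-.375)
for z in (.069,.071): print('dot',z,loc(*U(365,362),z), 'ends',loc(*U(249,362),z),loc(*U(481,362),z))
for z in (.05,.052): print('markL',z,loc(*U(84,321),z),'markR',loc(*U(650,321),z), 'rim corners',loc(*U(28,98),z),loc(*U(705,98),z),'pocket',loc(*U(136,196),z),loc(*U(600,196),z))
print('slot',loc(*U(376,297),zt),loc(*U(376,404),zt),loc(*U(236,350),zt),loc(*U(516,350),zt))
print(T,zt)
E
```

```text
dot 0.069 [-28.3   0. ] ends [-28.3 -13.8] [-28.3  13.8]
dot 0.071 [-29.   0.] ends [-29.  -13.6] [-29.   13.6]
markL 0.05 [-27.9 -38. ] markR [-27.9  38.2] rim corners [-58.2 -44. ] [-58.1  44.1] pocket [-44.9 -30. ] [-44.9  30.6]
markL 0.052 [-28.5 -37.5] markR [-28.4  37.8] rim corners [-58.4 -43.4] [-58.3  43.6] pocket [-45.3 -29.6] [-45.2  30.2]
slot [-36.    1.3] [-22.6   1.3] [-29.4 -15.4] [-29.4  18.1]
[ 0.45016514 -0.3555345   0.07329635] 0.06779634573259523
```

>>> move_arm(
  linear=[
    [0.6,-0.4,0],
    [1.2,-0.8,0],
    [1.2,-0.8,-3],
    [1.2,-0.8,-6],
    [1.2,-0.8,-8.5],
    [1.2,-0.8,-8.5],
    [1.2,-0.8,-8.5],
  ],
  angular=[
    [0,0,0],
    [0,0,0],
    [0,0,0],
    [0,0,0],
    [0,0,0],
    [0,0,0],
    [0,0,0],
  ],
)

```text
time_s: 12.9
tool_pos: [0.4513, -0.3563, 0.0647]
ee_rot: [-0.0, -0.161, 0.987, 0.0]
ft_force: [-0.3, -0.3, -1.5]
gripper_width: 0.0102
grasp_force: 70.5
```

```bash
python3 - <<'E'
from h import *
c=snap('wrist'); s=sensors.read_state(); print(s['tool_pos'],s['ft_force'],s['torque'])
cv2.imwrite('pics/w9c.png',cv2.resize(np.ascontiguousarray(c['img'][120:260,190:380,::-1]),None,fx=4,fy=4))
E
```

```text
[ 0.45138109 -0.35636226  0.06485553] [ 0.49907744 -0.55652026  0.36360215] [-0.01879475  0.00560294 -0.00379892]
```

View pics/w9c.png

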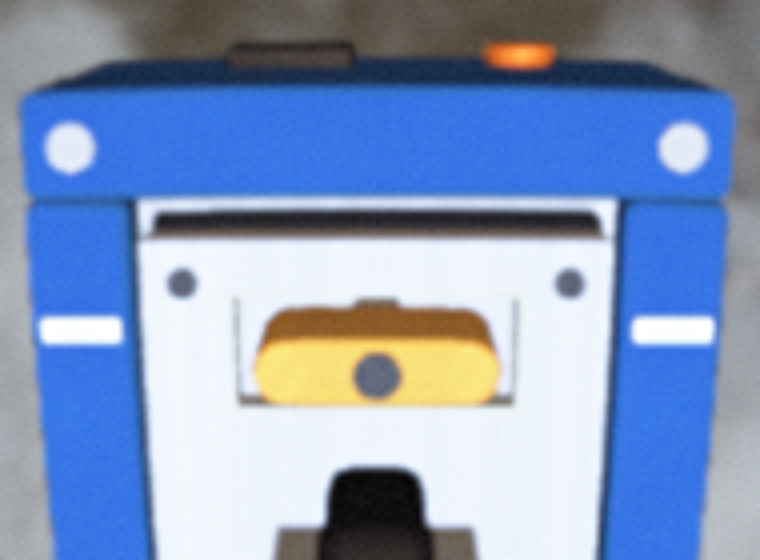

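The head is now centred in the slot (377 against 376 px), and the pocket is symmetric about the cover. With this one I have viewed 12 pictures, which is over the limit of 10. I'll work from numbers only from here.

```bash
python3 - <<'E'
exec(open('m.py').read().split('# front edge')[0])
U=lambda x,y:(190+x/4-.375,120+y/4-.375)
for z in (.069,.071): print('dot',z,loc(*U(377,376),z))
for z in (.05,.052): print('markL',z,loc(*U(81,330.5),z),'markR',loc(*U(673,330.5),z), 'rim',loc(*U(22,100),z),loc(*U(735,100),z),'pocket',loc(*U(133,199),z),loc(*U(620,199),z))
print('slot',loc(*U(376,297),zt),loc(*U(376,404),zt),'side',loc(*U(138,239),zt),loc(*U(614,239),zt))
print(T,zt)
E
```

```text
dot 0.069 [-29.3   1.3]
dot 0.071 [-30.    1.3]
markL 0.05 [-28.9 -36.7] markR [-28.9  39.4] rim [-58.8 -42.6] [-58.8  45.8] pocket [-46. -29.] [-46.   31.6]
markL 0.052 [-29.5 -36.2] markR [-29.5  38.9] rim [-59.  -42.1] [-59.1  45.2] pocket [-46.4 -28.6] [-46.4  31.2]
slot [-35.8   1.2] [-22.4   1.2] side [-43.  -26.8] [-43.   29.2]
[ 0.45139698 -0.35638032  0.06490746] 0.05940746107855214
```

The cover is centred to within about 0.5 mm. I'll make a slight -x nudge and go down onto the gasket, watching the force.

>>> move_arm(
  linear=[
    [-0.4,-0.1,0],
    [-0.4,-0.1,-2],
    [-0.4,-0.1,-4],
    [-0.4,-0.1,-5.5],
    [-0.4,-0.1,-5.5],
    [-0.4,-0.1,-5.5],
  ],
  angular=[
    [0,0,0],
    [0,0,0],
    [0,0,0],
    [0,0,0],
    [0,0,0],
    [0,0,0],
  ],
)

```text
time_s: 13.75
tool_pos: [0.4512, -0.3566, 0.0605]
ee_rot: [0.0, -0.161, 0.987, -0.0]
ft_force: [-2.1, 1.4, 7.4]
gripper_width: 0.0103
grasp_force: 71.6
```

>>> move_arm(
  linear=[
    [0,0,-0.5],
    [0,0,-1],
    [0,0,-1],
    [0,0,-1],
  ],
  angular=[
    [0,0,0],
    [0,0,0],
    [0,0,0],
    [0,0,0],
  ],
)

```text
time_s: 14.25
tool_pos: [0.4512, -0.3567, 0.0598]
ee_rot: [0.0, -0.161, 0.987, -0.0]
ft_force: [-1.8, 2.4, 8.9]
gripper_width: 0.0102
grasp_force: 71.8
```

```bash
python3 - <<'E'
from h import *
for i in range(4):
    c=snap('wrist'); s=sensors.read_state(); print(s['tool_pos'].round(4),s['ft_force'].round(2),s['torque'].round(3))
E
```

```text
[ 0.4511 -0.3567  0.0598] [-2.81  1.56  8.45] [ 0.406  0.417 -0.037]
[ 0.4512 -0.3567  0.0598] [-3.08  3.42  8.53] [0.368 0.437 0.026]
[ 0.4512 -0.3567  0.0598] [-3.24  2.71  8.77] [0.406 0.467 0.023]
[ 0.4512 -0.3566  0.0598] [-2.1   1.72  8.54] [0.41  0.452 0.014]
```

The contact is soft, about 2 N/mm, which is the gasket. I'll keep pressing until it turns stiff.

>>> move_arm(
  linear=[
    [0,0,-0.5],
    [0,0,-1],
    [0,0,-1.5],
    [0,0,-1.5],
    [0,0,-1.5],
  ],
  angular=[
    [0,0,0],
    [0,0,0],
    [0,0,0],
    [0,0,0],
    [0,0,0],
  ],
)

```text
time_s: 15.08
tool_pos: [0.4512, -0.3567, 0.0597]
ee_rot: [-0.0, -0.161, 0.987, -0.0]
ft_force: [-5.1, 5.1, 16.5]
gripper_width: 0.0104
grasp_force: 72.9
```

```bash
python3 - <<'E'
exec(open('m.py').read().split('# front edge')[0])
for i in range(3):
    c=snap('wrist'); s=sensors.read_state(); print(s['tool_pos'].round(4),s['ft_force'].round(2),s['torque'].round(3))
T=s['tool_pos']; zt=T[2]-.0055; hsv=cv2.cvtColor(c['img'],cv2.COLOR_RGB2HSV); g=cv2.cvtColor(c['img'],cv2.COLOR_RGB2GRAY)
w=cv2.inRange(hsv,(0,0,170),(180,90,255)); w[:,:190]=0;w[:,390:]=0
n,l,st,ce=cv2.connectedComponentsWithStats(w)
for i in range(1,n):
    if st[i,4]>40 and st[i,1]<260: print(st[i],ce[i].round(1))
sat=hsv[:,:,1]
for u in (240,260,310,328): print('col',u,[(v,int(sat[v,u]),int(g[v,u])) for v in range(164,184)])
b=cv2.inRange(hsv,(8,80,70),(35,255,255)); b[:185]=0;b[225:]=0;b[:,:240]=0;b[:,330:]=0
print('brass',cv2.boundingRect(b))
for v in (160,205,230): print('row',v,'L',[int(x) for x in sat[v,188:235]],'R',[int(x) for x in sat[v,335:385]])
cv2.imwrite('pics/w10.png',c['img'][:,:,::-1])
E
```

```text
[ 0.4512 -0.3567  0.0597] [-5.08  5.47 17.5 ] [0.792 0.869 0.018]
[ 0.4512 -0.3567  0.0597] [-4.99  4.65 17.14] [0.767 0.921 0.019]
[ 0.4511 -0.3567  0.0597] [-5.08  4.97 17.12] [0.845 0.938 0.023]
[321   0  61  23 655] [346.2   7.8]
[200 153  12  13 128] [205.4 158.7]
[358 153  12  13 126] [363.5 158.8]
[190 166  16 130 997] [195. 244.]
[ 223  172  124  126 8768] [284.8 219.8]
[ 363  199   27   97 1268] [378.3 245.7]
[198 202  22   8 164] [208.1 205.6]
[350 202  22   8 166] [360.5 205.6]
col 240 [(164, 191, 114), (165, 195, 111), (166, 195, 110), (167, 191, 112), (168, 193, 113), (169, 194, 109), (170, 185, 109), (171, 118, 151), (172, 41, 217), (173, 16, 239), (174, 16, 240), (175, 19, 239), (176, 45, 193), (177, 32, 133), (178, 30, 104), (179, 11, 156), (180, 29, 226), (181, 15, 245), (182, 12, 247), (183, 10, 247)]
col 260 [(164, 192, 112), (165, 191, 116), (166, 189, 117), (167, 192, 115), (168, 192, 116), (169, 193, 113), (170, 179, 115), (171, 103, 167), (172, 27, 233), (173, 11, 245), (174, 13, 246), (175, 19, 241), (176, 50, 193), (177, 24, 117), (178, 39, 103), (179, 16, 15
[... 1343 characters left out ...]
194, 188, 140, 71, 43, 16, 13, 12, 11, 12, 12, 11, 10, 10] R [14, 13, 14, 14, 13, 11, 13, 12, 16, 49, 83, 177, 199, 193, 186, 82, 3, 0, 1, 2, 1, 1, 2, 1, 2, 2, 2, 1, 1, 2, 2, 2, 2, 1, 0, 3, 67, 136, 89, 29, 15, 16, 18, 18, 16, 19, 17, 18, 17, 14]
row 230 L [13, 17, 17, 19, 13, 13, 16, 14, 13, 27, 90, 163, 195, 195, 192, 191, 192, 195, 196, 193, 195, 192, 197, 192, 195, 194, 193, 190, 192, 192, 193, 193, 192, 194, 188, 192, 181, 88, 48, 20, 12, 12, 11, 13, 12, 11, 9] R [14, 14, 15, 12, 13, 12, 14, 37, 59, 124, 195, 192, 190, 194, 194, 192, 193, 193, 194, 186, 195, 191, 190, 191, 193, 193, 191, 200, 192, 193, 190, 194, 191, 196, 183, 128, 48, 15, 10, 13, 14, 17, 13, 13, 18, 14, 14, 20, 17, 15]
```

```bash
python3 - <<'E'
exec(open('m.py').read().split('# front edge')[0])
g=g.astype(float); S=hsv[:,:,1].astype(float)
def x(v,lo,hi,sgn,A): return edge(A[v-1:v+2].mean(0),0,lo,hi,sgn)
print('T',T)
for v in (190,197,215,225,235):
    ol=x(v,190,206,1,S); orr=x(v,362,380,-1,S); cl=x(v,220,236,-1,S); cr=x(v,335,352,1,S)
    f=lambda a,b,z:np.linalg.norm(onz(c,a,v,z,1)-onz(c,b,v,z,1))*1000
    zr=np.interp(-88,*zip(*[(-f(ol,orr,z),z) for z in np.linspace(.09,.03,61)][::-1][::-1])) if 0 else min(np.linspace(.03,.08,501),key=lambda z:abs(f(ol,orr,z)-88))
    zc=min(np.linspace(.03,.08,501),key=lambda z:abs(f(cl,cr,z)-56))
    print(v,np.round([ol,orr,cl,cr],1),'rim z',zr.round(4),'cover top z',zc.round(4),'mids',loc((ol+orr)/2,v,zr),loc((cl+cr)/2,v,zc))
U=.0505
for z in (.05,.052,.054): print(z,'markL',loc(208.1,205.6,z),'R',loc(360.5,205.6,z),'pocket edge',loc(284,171.2,z),'cover edge',loc(284,179.5,z),loc(284,179.5,z))
zs=np.linspace(.055,.09,351); 
# head length 28 -> head top z
print('head top z',min(zs,key=lambda z:abs(np.linalg.norm(onz(c,252,213,z,1)-onz(c,317.5,213,z,1))*1000-28)))
E
```

```text
T [ 0.45114612 -0.35670216  0.05974093]
190 [194.9 373.9 222.8 345.9] rim z 0.0513 cover top z 0.0607 mids [-37.    1.6] [-39.4   1.5]
197 [195.5 373.2 223.  345.6] rim z 0.0511 cover top z 0.061 mids [-33.4   1.6] [-36.2   1.5]
215 [196.6 371.9 224.  344.7] rim z 0.0516 cover top z 0.0611 mids [-24.4   1.5] [-27.7   1.5]
225 [197.6 371.  224.8 344. ] rim z 0.0515 cover top z 0.0608 mids [-19.1   1.5] [-22.6   1.6]
235 [198.7 369.9 225.3 343.2] rim z 0.0513 cover top z 0.0609 mids [-13.7   1.6] [-17.7   1.5]
0.05 markL [-28.7 -36.5] R [-28.7  39.6] pocket edge [-45.9   1.4] cover edge [-41.8   1.4] [-41.8   1.4]
0.052 markL [-29.3 -36. ] R [-29.4  39.1] pocket edge [-46.3   1.4] cover edge [-42.3   1.4] [-42.3   1.4]
0.054 markL [-30.  -35.5] R [-30.   38.6] pocket edge [-46.7   1.4] cover edge [-42.7   1.4] [-42.7   1.4]
head top z 0.07089999999999999
```

The force history fits the gasket model: 8.5 N and soft at 0.0598, then stiff at 17 N. The camera-based heights suggest the cover may still stand about 3 mm high, so I'll check the side gaps precisely.

```bash
python3 - <<'E'
exec(open('m.py').read().split('# front edge')[0])
im=c['img'].astype(int)
for v in (200,230,250):
    print(v,'L',[(u,*im[v-1:v+2,u].mean(0).astype(int).tolist()) for u in range(220,232)])
    print(v,'R',[(u,*im[v-1:v+2,u].mean(0).astype(int).tolist()) for u in range(335,348)])
E
```

```text
200 L [(220, 55, 115, 209), (221, 47, 102, 177), (222, 35, 74, 129), (223, 62, 81, 112), (224, 141, 156, 186), (225, 213, 230, 247), (226, 239, 245, 254), (227, 240, 246, 253), (228, 240, 246, 253), (229, 240, 246, 253), (230, 241, 247, 253), (231, 241, 248, 253)]
200 R [(335, 239, 245, 252), (336, 239, 245, 252), (337, 238, 244, 252), (338, 239, 245, 252), (339, 238, 245, 252), (340, 239, 246, 252), (341, 239, 245, 252), (342, 241, 247, 253), (343, 240, 246, 255), (344, 204, 220, 242), (345, 122, 135, 163), (346, 46, 68, 107), (347, 41, 86, 163)]
230 L [(220, 55, 116, 230), (221, 55, 117, 226), (222, 55, 114, 212), (223, 46, 102, 181), (224, 38, 72, 126), (225, 80, 94, 122), (226, 172, 186, 212), (227, 232, 241, 253), (228, 241, 246, 254), (229, 241, 246, 253), (230, 241, 246, 252), (231, 240, 246, 252)]
230 R [(335, 238, 244, 252), (336, 238, 244, 252), (337, 237, 244, 252), (338, 237, 244, 252), (339, 239, 245, 252), (340, 240, 246, 253), (341, 239, 246, 254), (342, 218, 231, 248), (343, 135, 150, 177), (344, 52, 70, 106), (345, 39, 83, 154), (346, 53, 111, 208), (347, 55, 120, 226)]
250 L [(220, 54, 116, 230), (221, 55, 117, 230), (222, 56, 117, 230), (223, 56, 118, 223), (224, 52, 110, 201), (225, 39, 83, 149), (226, 48, 68, 104), (227, 124, 138, 166), (228, 207, 223, 244), (229, 239, 245, 254), (230, 239, 246, 253), (231, 239, 245, 252)]
250 R [(335, 237, 244, 251), (336, 237, 243, 251), (337, 237, 244, 252), (338, 239, 245, 252), (339, 241, 247, 253), (340, 238, 245, 254), (341, 179, 196, 226), (342, 89, 105, 131), (343, 33, 64, 112), (344, 44, 93, 173), (345, 52, 113, 211), (346, 58, 119, 227), (347, 55, 116, 229)]
```

```bash
python3 - <<'E'
from h import *
c=snap('wrist'); g=cv2.cvtColor(c['img'],cv2.COLOR_RGB2GRAY)
def dots(g,nm):
    out=[]
    for (a,b) in ((226,243),(324,341)):
        r=255-g[184:198,a:b].astype(float); r[r<60]=0; ys,xs=np.mgrid[184:198,a:b]; out.append(((r*xs).sum()/r.sum()).round(2)); out.append(((r*ys).sum()/r.sum()).round(2))
    print(nm,out)
dots(g,'now')
for n in ('w7c','w8c','w9c'):
    q=cv2.cvtColor(cv2.resize(cv2.imread(f'pics/{n}.png'),(190,140),interpolation=cv2.INTER_AREA),cv2.COLOR_BGR2GRAY); f=np.full((420,560),255,np.uint8); f[120:260,190:380]=q; dots(f,n)
im=c['img'].astype(int)
for v in (200,208): print(v,[(u,*im[v,u].tolist()) for u in list(range(244,256))+list(range(314,324))])
E
```

```text
now [np.float64(235.17), np.float64(190.38), np.float64(332.08), np.float64(190.44)]
w7c [np.float64(234.98), np.float64(190.47), np.float64(332.02), np.float64(190.53)]
w8c [np.float64(235.07), np.float64(190.41), np.float64(332.0), np.float64(190.5)]
w9c [np.float64(235.11), np.float64(190.43), np.float64(331.97), np.float64(190.51)]
200 [(244, 241, 247, 253), (245, 240, 246, 253), (246, 242, 247, 253), (247, 235, 241, 246), (248, 210, 219, 221), (249, 188, 197, 211), (250, 226, 233, 246), (251, 238, 244, 253), (252, 238, 245, 252), (253, 240, 245, 252), (254, 240, 245, 252), (255, 242, 247, 253), (314, 239, 245, 252), (315, 236, 244, 252), (316, 236, 243, 252), (317, 228, 235, 247), (318, 190, 197, 213), (319, 197, 210, 212), (320, 232, 239, 242), (321, 239, 246, 251), (322, 239, 245, 252), (323, 239, 245, 252)]
208 [(244, 242, 247, 253), (245, 242, 247, 253), (246, 241, 248, 253), (247, 239, 245, 250), (248, 228, 235, 236), (249, 195, 207, 220), (250, 221, 230, 243), (251, 239, 244, 253), (252, 240, 246, 254), (253, 237, 244, 255), (254, 217, 222, 242), (255, 167, 146, 143), (314, 168, 148, 146), (315, 216, 221, 240), (316, 235, 242, 253), (317, 219, 229, 242), (318, 188, 194, 209), (319, 204, 214, 221), (320, 234, 240, 246), (321, 239, 245, 252), (322, 239, 245, 252), (323, 238, 244, 252)]
```

All the checks now agree that the cover is flush:
- **No slip:** the cover's screw dots have not moved in the camera view.
- **Rim height:** comparing the mark spacing from different camera heights puts the rim at about 0.054–0.055. The cover top is at T − 5.5 mm = 0.0542.
- **Force:** 8.5 N at the end of the soft travel plus the cover's weight gives about 10 N, followed by a hard stop.

I'll add a small press margin and confirm that the height doesn't change.

>>> move_arm(
  linear=[
    [0,0,-0.5],
    [0,0,-1],
    [0,0,-1],
    [0,0,-1],
  ],
  angular=[
    [0,0,0],
    [0,0,0],
    [0,0,0],
    [0,0,0],
  ],
)

```text
time_s: 15.92
tool_pos: [0.4511, -0.3567, 0.0597]
ee_rot: [-0.0, -0.162, 0.987, -0.0]
ft_force: [-7.6, 7.3, 23.2]
gripper_width: 0.0098
grasp_force: 73.7
```

The height stayed at 0.0597 while the force rose to 23 N, so the cover is hard against the ledge. Handing in.

```bash
python3 -c "
from plant import env; print(env.job_done())"
```

```text
the job is handed in; nothing more can be done
None
```

I turned the button in line with the white marks and handed the job in at about 16 s with the medium cover held pressed flush (about 23 N, judged flush from force and measurements, not a last look); I viewed 12 pictures, over the limit of 10.

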